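# Index a sample wheel until the spring plunger clicks into its notch

## Robot

A 6-joint arm with a two-finger parallel gripper is mounted at the origin on a cart in front of the work surface, level with it; the furniture and walls round the work are solid. World frame = base frame: x ahead of the robot, y to its left, z up, the work surface at z = 0. Lengths are in m, angles in degrees, forces in N, time in s.
With the tool pointing down it reaches from about 0.35 to 0.875 m from the base axis. Payload 15.5 kg.
Tool frame: the origin (TCP) lies on the centre line of the jaws, within the pads' length; the fingertips stand 14 mm ahead of it and the grasp point (between the pads) lies 5 mm behind it; z points along the fingers, y is the direction in which the jaws open and shut (so a half turn about z gives the same grasp; the last joint's range is limited). The gripper opens to 85 mm and grips with 20 to 120 N. Pads are 22 mm wide; open, the fingers measure 114 mm over their backs; the gripper's body (76 mm by 85 mm) begins 54 mm behind the grasp point. The pads swing forward as they close: fully open they stand 13 mm farther back than shut.
Start: joints at [-79.383, 28.281, 77.091, -0, 74.628, -5.472], TCP at [0.173, -0.601, 0.245] pointing down, gripper open.
Joint ranges: [-166.48, 166.48], [-47.26, 123.95], [12.59, 153.08], [-70.14, 250.14], [6.76, 159.57], [-176.63, 176.63]. Speed limits (degrees/s): [108.29, 108.29, 147.25, 172.46, 172.46, 172.46].

## Interface

Orientations are given as a 3x3 rotation matrix whose columns are the frame's x, y, z axes.
In Python, from rig import r gives the robot as it stands. The module is installed in compiled form; this text tells all that it offers.
- The arm moves only by the tool apply_moves, never from a script. Its argument "series" is one flat list of numbers, 7 for each row, row after row: the turn, a rotation vector about the tool's x, y, z in rad, then the shift along the tool's x, y, z in m, then the opening, from 0 (shut) to 1 (fully open). A call has 1 to 10 rows; each row is the pose to reach, as a shift and turn from the pose commanded when the call began, along the tool's axes at that moment; what a row does not reach only later rows make up. A row lasts 1/8 s, in which the tool goes at most 62.5 mm and 10.7 degrees, less where a joint would pass 70% of its speed; a pose out of reach is approached as far as the arm can. A call with a gripper value outside its range is refused whole. The fingers move at their own pace and stop on an object; the grip force is fixed at half the most. Time passes only in rows, so rows that repeat a pose let the fingers close. It gives the time, the measured TCP pose, the force and the opening at its end, in the units of the state.
- r.sense(): the state, without advancing time (a new reading comes with each control period).
- r.capture(name): name is "side" or "top"; returns a dict with "color" (480x640x3 uint8, red, green, blue), "z_map" (480x640 float32, m along the optical axis (not along the pixel's ray), 0 where there is no reading), "vertical_fov" (degrees; the focal length in pixels is half the picture's height over the tangent of half this angle, whatever the lens; pixels are square), "cx", "cy" (the principal point, pixels), "xyz" and "orientation" of the camera in the world. Camera axes: x right, y up, looking along -z (the intrinsics and any distortion apply to the point x, -y, -z); pixel columns grow to the right and rows downward; lengths in m; the calibration is good to about 2 mm. A picture is of the moment at which its call begins.
- r.finish_job(): hands the job in, once; it reports no verdict.
The state is a dict: "time_s": time; "qpos": joint angles; "joint_velocities": joint speeds; "joint_torque": joint torques, N m; "tool_pos": TCP position; "eef_rot": TCP orientation; "force": force on the tool from outside, world axes, zero at the start; "ft_torque": the same for the moment, N m; "finger_gap": finger opening in m.
Only numpy, scipy, OpenCV 4.12 (cv2) and the standard library are available. Lean on these libraries where they do the work, as an engineer would, in place of code of your own. Each camera call takes 0.05 s, during which the arm holds its last target. There are 200 camera calls.

## Task

Turn the black sample wheel on its spindle, by the six-sided knob, until the notch in its rim faces the red arrow and the spring plunger clicks fully into the notch. Leave the wheel lying on its spindle, at rest, and do not disturb the two vials and the tape roll beside it.

Things in the scene. Friction and masses are not known exactly. Their poses are not given: they have to be found in the camera images.
- wheel: Loose black wheel, 140 mm diameter, 16 mm thick, 0.3 to 0.6 kg, lying on a vertical spindle, free to turn endlessly either way. Origin: centre of its underside, 20 mm above the desk; z up; its +x points from the centre to the one notch in the rim, and a white line on the wheel runs the same way. It starts with the notch 90 degrees or more away from the red arrow, on either side.
- wheel_grip (a point): Middle of the solid pale metal hexagonal knob on the wheel, on the wheel's axis, 45 mm above the wheel's underside (65 mm above the desk). Knob 40 mm across flats, flats from 24 to 62 mm above the wheel's underside; flat normals at 0, 60, 120... degrees from the wheel's x axis.
- wheel_notch (a point): Mouth of the notch, at the wheel's rim, 70 mm from the axis and at half the rim's thickness. The notch is 13 mm wide, 13 mm deep and has straight walls.
- base: Fixed blue-painted base plate, 210 x 160 x 12 mm. Origin on the desk under the spindle axis; it reaches from x = -80 to +130 mm and y = -80 to +80 mm in its own frame; z up. The spindle is a pin 18 mm in diameter in the wheel's 21 mm hole (1.5 mm play all round), its top 42 mm above the desk.
- base_ref (a point): Point on the base's +x axis at the wheel's rim. A dark steel plunger bracket (26 mm wide, 45 mm high, 87 to 121 mm from the axis, a red arrow on top points at the wheel) is clamped within 10 degrees either side of this direction as seen from the axis; exactly where differs each time and is not reported.
- plunger (a joint): Travel of the spring plunger in the bracket (level steel pin, 10 mm diameter, round nose, 28 mm above the desk, pushes with 2 to 4 N). Grows towards the axis: about 0 to 0.003 m while it rides on the rim, 0.0115 m when fully in the notch, where it blocks the wheel. It clicks in only when the notch faces it within about a degree; a fast turn may pass it.
- vial_brown: Bystander: small brown glass vial with black cap, 22 mm diameter, 49 mm high, beside the base plate. Origin: centre of its underside.
- vial_clear: Bystander: small clear glass vial with white cap, 22 mm diameter, 49 mm high, beside the base plate. Origin: centre of its underside.
- tape_roll: Bystander: roll of white tape, 68 mm diameter, 19 mm high, lying flat, beside the base plate. Origin: centre of its underside.

How it is judged (in metres and radians):
At the end, for the whole second after the job is handed in: The plunger has travelled more than 9 mm (fully in the notch), so the notch faces the red arrow; the wheel lies flat on its spindle (axis within 5 mm, underside 17 to 23 mm above the desk, tilt under 0.05 rad), its notch on the bracket's side of the base, and is at rest (value of joint plunger above 0.009 m and horizontal distance between wheel and base below 0.005 m and z of wheel in the frame of base between 0.017 and 0.023 m and angle between wheel's own z axis and vertical below 0.05 rad and linear speed of wheel below 0.02 m/s and angular speed of wheel below 0.1 rad/s and x of wheel_notch in the frame of base above 0.05 m); the robot touches nothing.
It fails at once if the small brown glass vial with black cap is moved by more than 15 mm (distance of vial_brown from where it was at the start of the episode above 0.015 m).
It fails at once if the small clear glass vial with white cap is moved by more than 15 mm (distance of vial_clear from where it was at the start of the episode above 0.015 m).
It fails at once if the roll of white tape is moved by more than 15 mm (distance of tape_roll from where it was at the start of the episode above 0.015 m).
It also fails if it takes over 48 s, if anything falls off the work surface, if the arm or the gripper's body presses on something with over 40 N, if the wrist force passes 120 N, or if a joint passes its speed limit or range.

## Working session

There is one attempt and no reset: what is moved stays moved. The work goes in short steps, Python scripts to look and compute and a tool call to move; the robot and the scene stay as the last step left them, time stands still between calls to the robot, and variables do not carry over. Pictures are saved under pics/ and viewed, about 8 in all and at most 12, crops included, and the job is handed in when it is done.

Besides the shell and the picture viewer there is one more tool, called after "Call:" by a JSON object that holds its "op" and its "data", one argument or row to a line. apply_moves: Moves the arm, as the interface text tells. Its arguments: {"type":"object","properties":{"series":{"type":"array"}},"required":["series"]}

```bash
mkdir -p pics; cat > h.py <<'E'
import numpy as np, cv2
from rig import r
def cam(n):
    c=r.capture(n); c['f']=240/np.tan(np.radians(c['vertical_fov'])/2); return c
def ray(c,u,v):
    d=np.array([(u-c['cx'])/c['f'],-(v-c['cy'])/c['f'],-1.]); return np.array(c['orientation'])@d
def onplane(c,u,v,z):
    d=ray(c,u,v);o=np.array(c['xyz']); return o+d*(z-o[2])/d[2]
def proj(c,p):
    q=np.array(c['orientation']).T@(np.array(p)-np.array(c['xyz'])); return c['cx']+c['f']*q[0]/-q[2], c['cy']-c['f']*q[1]/-q[2]
def cloud(c):
    v,u=np.mgrid[0:480,0:640]; z=c['z_map']
    P=np.stack([(u-c['cx'])/c['f']*z,-(v-c['cy'])/c['f']*z,-z],-1)
    return P@np.array(c['orientation']).T+np.array(c['xyz'])
E
python3 - <<'E'
from h import *
for n in('top','side'):
    c=cam(n); cv2.imwrite(f'pics/{n}0.png',c['color'][:,:,::-1]); print({k:c[k] for k in c if k not in('color','z_map')}, (c['z_map']>0).mean())
print(r.sense())
E
```

```text
{'vertical_fov': 45.015366986674294, 'cx': 317.03014670157927, 'cy': 240.58167123861944, 'xyz': array([0.38936638, 0.07340905, 0.90545843]), 'orientation': array([[-0.10714633,  0.97271771, -0.20576667],
       [-0.9942337 , -0.10391781,  0.02646589],
       [ 0.00436102,  0.20741588,  0.97824314]]), 'f': np.float64(579.191556298939)} 0.9959049479166666
{'vertical_fov': 43.307837036305855, 'cx': 313.8323476559221, 'cy': 236.8152584542759, 'xyz': array([ 0.38110949, -0.79914567,  0.48573527]), 'orientation': array([[ 0.98303343,  0.09280179, -0.15821856],
       [-0.18258361,  0.41246719, -0.89248756],
       [-0.01756448,  0.90623322,  0.42241312]]), 'f': np.float64(604.5081353375906)} 0.9961165364583333
{'time_s': 0.1, 'qpos': array([-7.93839028e+01,  2.83138404e+01,  7.71235892e+01,  2.51710340e-03,
        7.46295346e+01, -5.47170789e+00]), 'joint_velocities': array([-0.10501756, -0.03123539, -0.15733298, -0.05142658, -0.03652994,
        0.06061223]), 'joint_torque': array([ 2.53214435e-03, -8.83591747e+01, -3.84561253e+01,  8.71846169e-06,
        5.30570760e-03,  4.28011163e-05]), 'tool_pos': array([ 0.17315243, -0.60020941,  0.24473252]), 'eef_rot': array([[ 9.60841403e-01,  2.77098841e-01, -1.73679789e-04],
       [ 2.77098852e-01, -9.60840720e-01,  1.15654515e-03],
       [ 1.53598707e-04, -1.15938294e-03, -9.99999316e-01]]), 'force': array([ 0.04861647, -0.4343532 , -0.88571608]), 'ft_torque': array([-0.02375871, -0.05330772,  0.03426896]), 'finger_gap': 0.0855810021335208}
```

View pics/top0.png

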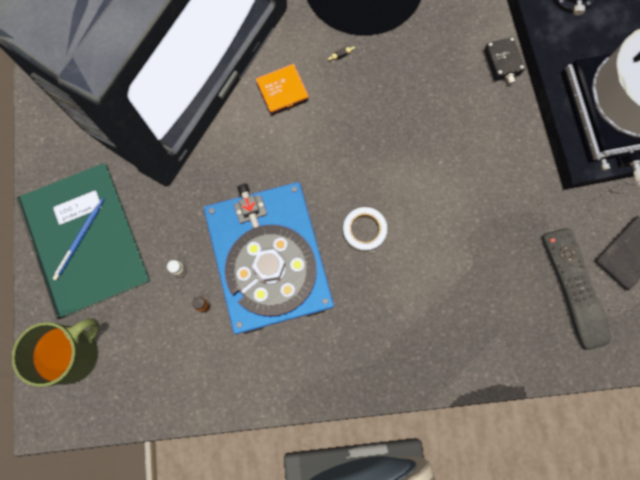

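View pics/side0.png

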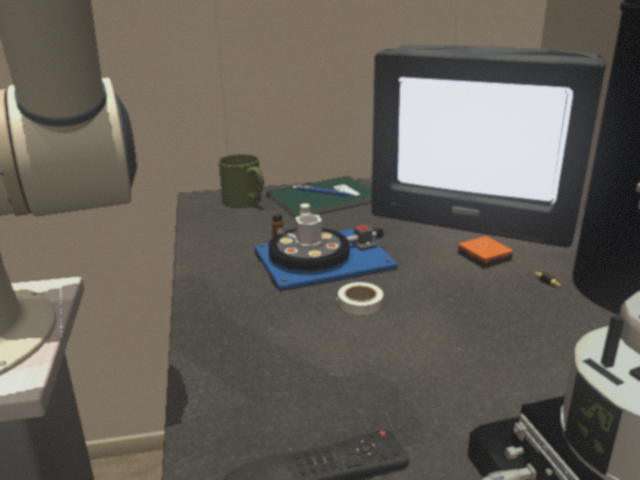

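The top view shows the wheel at about (270,268), the bracket with its red arrow at (250,205), the white line pointing to about (235,292), vials at (175,267) and (200,304), and tape at (365,229). The side view shows the knob at (308,230), the bracket to its right and the robot at the left.

```bash
python3 - <<'E'
from h import *
c=cam('top'); im=c['color']; P=cloud(c)
# knob via cloud: height ~0.082
print('z at knob',P[266,269], 'wheel top',P[285,265])
m=((P[...,2]>0.072)&(P[...,2]<0.09)&(np.hypot(P[...,0]-P[266,269,0],P[...,1]-P[266,269,1])<0.035)).astype(np.uint8)
cs,_=cv2.findContours(m,cv2.RETR_EXTERNAL,cv2.CHAIN_APPROX_NONE); k=max(cs,key=cv2.contourArea)[:,0]
X=np.array([onplane(c,u,v,0.082)[:2] for u,v in k]); ctr,(w,h),a=cv2.minAreaRect(X.astype(np.float32)*1000); print('knob',ctr,w,h,a)
# blue base
hsv=cv2.cvtColor(im,cv2.COLOR_RGB2HSV)
b=cv2.inRange(hsv,(98,150,80),(115,255,255)); b[:,:190]=0;b[:150]=0; b[:,340:]=0
cs,_=cv2.findContours(b,cv2.RETR_EXTERNAL,cv2.CHAIN_APPROX_NONE); k=np.vstack([q for q in cs if cv2.contourArea(q)>30])[:,0]
X=np.array([onplane(c,u,v,0.012)[:2] for u,v in k]).astype(np.float32)*1000
R=cv2.minAreaRect(X); print('base',R,cv2.boxPoints(R))
red=cv2.inRange(hsv,(0,150,100),(6,255,255))|cv2.inRange(hsv,(172,130,100),(180,255,255)); red[:,:230]=0;red[:185]=0;red[225:]=0;red[:,275:]=0
v,u=np.nonzero(red); print('red',u.mean(),v.mean(),len(u),onplane(c,u.mean(),v.mean(),0.045))
for n,(u,v) in dict(clear=(175,267),brown=(200,304)).items(): print(n,onplane(c,u,v,0.049))
print('tape',onplane(c,365,229,0.019))
for n,(u,v) in dict(lineend=(235,292)).items(): print(n,onplane(c,u,v,0.036))
cv2.imwrite('pics/t1.png',cv2.resize(im[170:345,190:340,::-1],None,fx=4,fy=4,interpolation=cv2.INTER_CUBIC)[:600])
E
```

```text
z at knob [0.53277242 0.12389761 0.08177581] wheel top [0.51246621 0.13532704 0.03590463]
knob (535.66064453125, 124.40669250488281) 45.01488494873047 40.02872085571289 33.6588249206543
base ((561.1839599609375, 129.38134765625), (207.02789306640625, 155.9912109375), 9.101226806640625) [[446.63593  190.02127 ]
 [471.3105    35.99392 ]
 [675.732     68.741425]
 [651.05743  222.76877 ]]
red 248.65116279069767 205.62790697674419 43 [0.63614698 0.14878403 0.045     ]
clear [0.55192571 0.26577215 0.049     ]
brown [0.49273031 0.23225195 0.049     ]
tape [ 0.58631881 -0.02754037  0.019     ]
lineend [0.50670457 0.18114302 0.036     ]
```

View pics/t1.png

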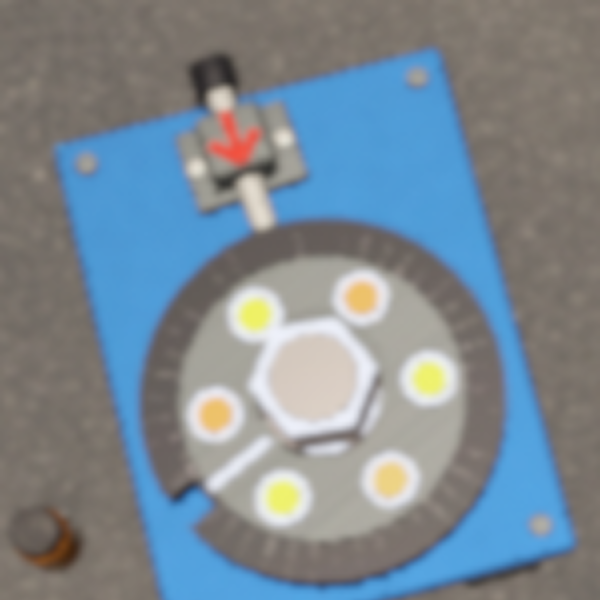

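The crop shows the plunger pin at about (258,205), the notch at about (188,507) and the white line from (268,440) to (212,487). Next I'll work out the angles and the move.

```bash
python3 - <<'E'
from h import *
c=cam('top'); A=np.array([.536,.125])
q=lambda u,v,z:onplane(c,190+u/4,170+v/4,z)[:2]
ang=lambda d:np.degrees(np.arctan2(d[1],d[0]))
print('pin',ang(q(252,180,.033)-q(264,222,.033)),[ang(q(*p,.033)-A) for p in((252,180),(264,222))])
print('arrow',ang(q(228,115,.045)-q(242,168,.045)),ang(q(235,140,.045)-A))
print('line',ang(q(212,487,.036)-q(268,440,.036)),'notch',ang(q(192,507,.036)-A),ang(q(200,498,.036)-A))
s=r.sense();R=s['eef_rot'];t=np.array([.536,.125,.16]); print('shift',R.T@(t-s['tool_pos']))
E
```

```text
pin 10.53617714273823 [np.float64(12.434344585844613), np.float64(12.892663250619549)]
arrow 9.463509789678369 13.109147589194077
line 124.62373028921628 notch 125.2590012739514 124.66404009155706
shift [ 0.54964089 -0.59626434  0.08539576]
```

Call:
{"op": "apply_moves", "data": {
  "series": [0,0,-0.11,0.0366,-0.0397,0.002,1,0,0,-0.22,0.0732,-0.0794,0.004,1,0,0,-0.33,0.1098,-0.1191,0.006,1,0,0,-0.44,0.1464,-0.1588,0.008,1,0,0,-0.55,0.183,-0.1985,0.01,1,0,0,-0.66,0.2196,-0.2382,0.012,1,0,0,-0.77,0.2562,-0.2779,0.014,1,0,0,-0.88,0.2928,-0.3176,0.016,1,0,0,-0.99,0.3294,-0.3573,0.018,1,0,0,-1.1,0.366,-0.397,0.02,1]
}}

```text
time_s: 1.45
tool_pos: [0.4155, -0.1161, 0.2254]
eef_rot: [[0.185, 0.983, 0.0], [0.983, -0.185, -0.0], [-0.0, 0.001, -1.0]]
force: [-0.3, -0.1, -0.0]
finger_gap: 0.0853
```

```bash
cat > rel.py <<'E'
import sys
from h import *
# usage: rel.py x y z yaw  -> shift & rotation in tool axes
x,y,z,yaw=map(float,sys.argv[1:5]); s=r.sense();R=s['eef_rot']
Y=np.degrees(np.arctan2(R[1,0],R[0,0]))
print('t',s['time_s'],'pos',s['tool_pos'].round(4),'yaw',Y.round(2),'q',s['qpos'].round(1),'F',s['force'].round(1),'T',s['ft_torque'].round(2),'gap',s['finger_gap'])
print('shift',(R.T@(np.array([x,y,z])-s['tool_pos'])).round(4),'turn_z',np.radians(-(yaw-Y)).round(4))
E
python3 rel.py .536 .125 .16 94.2
```

```text
t 1.45 pos [ 0.4155 -0.1161  0.2254] yaw 79.31 q [-23.5  14.2 104.5  -0.   61.2 -12.9] F [-0.3 -0.1 -0. ] T [-0.06  0.02  0.07] gap 0.08525025310383694
shift [0.2592 0.0737 0.0654] turn_z -0.2599
```

Call:
{"op": "apply_moves", "data": {
  "series": [0,0,-0.05,0.052,0.0147,0.013,1,0,0,-0.1,0.104,0.0295,0.026,1,0,0,-0.15,0.155,0.044,0.039,1,0,0,-0.2,0.207,0.059,0.052,1,0,0,-0.26,0.2592,0.0737,0.0654,1,0,0,-0.26,0.2592,0.0737,0.0654,1,0,0,-0.26,0.2592,0.0737,0.0654,1]
}}

```text
time_s: 2.33
tool_pos: [0.5358, 0.1229, 0.1597]
eef_rot: [[-0.07, 0.998, -0.001], [0.998, 0.07, -0.0], [-0.0, -0.001, -1.0]]
force: [0.9, -0.2, 0.0]
finger_gap: 0.0854
```

```bash
python3 rel.py .536 .125 .062 94.2; python3 - <<'E'
from h import *
for n in('top','side'):
    c=cam(n); u,v=map(int,proj(c,(.536,.125,.08))); im=c['color'][max(0,v-75):v+75,u-100:u+100,::-1]
    cv2.imwrite(f'pics/{n}2.png',cv2.resize(im,None,fx=2,fy=2))
a=[cv2.imread(f'pics/{n}2.png') for n in('top','side')]
cv2.imwrite('pics/c2.png',np.hstack(a))
E
```

```text
t 2.325 pos [0.5358 0.1229 0.1597] yaw 94.03 q [ 6.7 28.1 93.5 -0.  58.4  2.7] F [ 0.9 -0.2  0. ] T [ 0.05 -0.05  0.01] gap 0.08540039368581427
shift [0.0021 0.0005 0.0977] turn_z -0.003
```

View pics/c2.png

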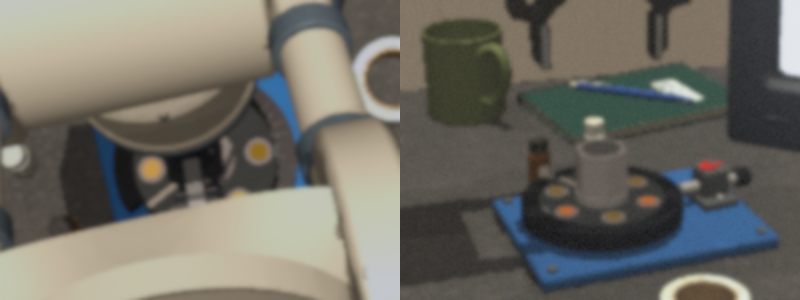

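The left half (top) shows the arm above the wheel. The right half (side) shows the fingers straddling the knob, at about (545,60) and (655,55). Going down and closing.

Call:
{"op": "apply_moves", "data": {
  "series": [0,0,0,0.002,0.0005,0.03,1,0,0,0,0.002,0.0005,0.06,1,0,0,0,0.002,0.0005,0.085,1,0,0,0,0.002,0.0005,0.0975,1,0,0,0,0.002,0.0005,0.0975,1,0,0,0,0.002,0.0005,0.0975,0.6,0,0,0,0.002,0.0005,0.0975,0.45,0,0,0,0.002,0.0005,0.0975,0.3,0,0,0,0.002,0.0005,0.0975,0.1,0,0,0,0.002,0.0005,0.0975,0]
}}

```text
time_s: 3.68
tool_pos: [0.5366, 0.125, 0.0632]
eef_rot: [[-0.07, 0.998, 0.001], [0.998, 0.07, 0.0], [-0.0, 0.001, -1.0]]
force: [-2.7, -1.6, 11.0]
finger_gap: 0.0394
```

```bash
python3 rel.py .536 .125 .062 94.2
```

```text
t 3.675 pos [0.5366 0.125  0.0632] yaw 94.01 q [ 6.9 36.4 97.8 -0.  45.8  2.9] F [-2.7 -1.6 11. ] T [-0.2   0.59 -0.08] gap 0.039368098992808444
shift [ 0.     -0.0006  0.0012] turn_z -0.0033
```

Call:
{"op": "apply_moves", "data": {
  "series": [0,0,0,0,0,-0.001,0,0,0,0.1,0,0,-0.001,0,0,0,0.2,0,0,-0.001,0,0,0,0.3,0,0,-0.001,0,0,0,0.4,0,0,-0.001,0,0,0,0.5,0,0,-0.001,0,0,0,0.6,0,0,-0.001,0,0,0,0.7,0,0,-0.001,0,0,0,0.8,0,0,-0.001,0,0,0,0.9,0,0,-0.001,0]
}}

```text
time_s: 4.92
tool_pos: [0.5358, 0.1253, 0.0633]
eef_rot: [[0.74, 0.673, -0.001], [0.673, -0.74, 0.0], [-0.001, -0.001, -1.0]]
force: [-3.8, 2.1, -2.0]
finger_gap: 0.0389
```

```bash
python3 rel.py .536 .125 .062 -7; python3 - <<'E'
from h import *
for n in('top','side'):
    c=cam(n); u,v=map(int,proj(c,(.536,.125,.06))); im=c['color'][max(0,v-50):v+50,u-66:u+67,::-1]
    cv2.imwrite(f'pics/{n}3.png',cv2.resize(im,None,fx=3,fy=3,interpolation=cv2.INTER_CUBIC))
a=[cv2.imread(f'pics/{n}3.png') for n in('top','side')]
cv2.imwrite('pics/c3.png',np.hstack(a))
E
```

```text
t 4.925 pos [0.5358 0.1253 0.0633] yaw 42.27 q [ 6.9 36.4 97.8  0.  45.9 54.6] F [-3.8  2.1 -2. ] T [0.57 0.69 0.28] gap 0.038914457107580964
shift [-0.      0.0004  0.0013] turn_z 0.86
```

View pics/c3.png

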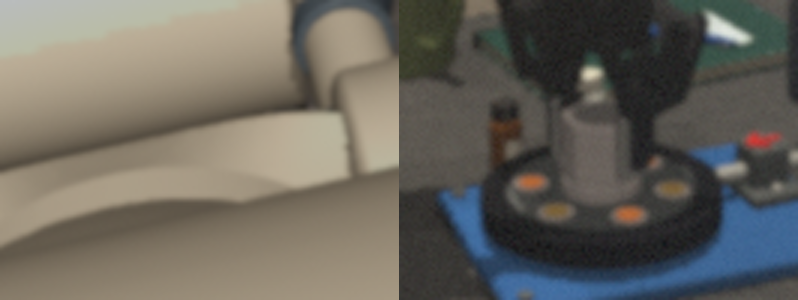

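The top view is blocked by the arm. The side view shows the fingers on the knob and the wheel level and turning with it. On to just short of the notch, then a slow sweep.

Call:
{"op": "apply_moves", "data": {
  "series": [0,0,0.1,0,0,0,0,0,0,0.2,0,0,0,0,0,0,0.3,0,0,0,0,0,0,0.4,0,0,0,0,0,0,0.5,0,0,0,0,0,0,0.6,0,0,0,0,0,0,0.7,0,0,0,0,0,0,0.8,0,0,0,0,0,0,0.88,0,0,0,0,0,0,0.9,0,0,0,0]
}}

```text
time_s: 6.28
tool_pos: [0.5362, 0.1249, 0.0633]
eef_rot: [[0.988, -0.157, -0.001], [-0.157, -0.988, -0.0], [-0.001, 0.0, -1.0]]
force: [-3.7, 1.2, -1.9]
finger_gap: 0.0396
```

Call:
{"op": "apply_moves", "data": {
  "series": [0,0,0.008,0,0,0,0,0,0,0.016,0,0,0,0,0,0,0.024,0,0,0,0,0,0,0.032,0,0,0,0,0,0,0.04,0,0,0,0,0,0,0.048,0,0,0,0,0,0,0.056,0,0,0,0,0,0,0.064,0,0,0,0,0,0,0.072,0,0,0,0,0,0,0.08,0,0,0,0]
}}

```text
time_s: 7.52
tool_pos: [0.5367, 0.1249, 0.0634]
eef_rot: [[0.971, -0.237, 0.0], [-0.237, -0.971, -0.0], [0.0, 0.0, -1.0]]
force: [-1.8, -2.4, -1.9]
finger_gap: 0.039
```

```bash
python3 rel.py .536 .125 .062 -17.1
```

```text
t 7.525 pos [0.5367 0.1249 0.0634] yaw -13.74 q [  6.9  36.4  97.8  -0.   45.8 110.6] F [-1.8 -2.4 -1.9] T [-0.6   0.42 -0.23] gap 0.03901573830181143
shift [-0.0007  0.0001  0.0014] turn_z 0.0587
```

Call:
{"op": "apply_moves", "data": {
  "series": [0,0,0.006,0,0,0,0,0,0,0.012,0,0,0,0,0,0,0.018,0,0,0,0,0,0,0.024,0,0,0,0,0,0,0.03,0,0,0,0,0,0,0.036,0,0,0,0,0,0,0.042,0,0,0,0]
}}

```text
time_s: 8.4
tool_pos: [0.5365, 0.125, 0.0634]
eef_rot: [[0.961, -0.278, -0.0], [-0.278, -0.961, 0.0], [-0.0, -0.0, -1.0]]
force: [0.5, 0.1, -2.9]
finger_gap: 0.0392
```

```bash
python3 rel.py .536 .125 .062 -17.1
```

```text
t 8.4 pos [0.5365 0.125  0.0634] yaw -16.13 q [  6.9  36.4  97.8   0.   45.8 113. ] F [ 0.5  0.1 -2.9] T [-0.02  0.04 -0.  ] gap 0.03924509031177856
shift [-0.0005  0.0002  0.0014] turn_z 0.0168
```

Call:
{"op": "apply_moves", "data": {
  "series": [0,0,0.006,0,0,0,0,0,0,0.012,0,0,0,0,0,0,0.018,0,0,0,0,0,0,0.018,0,0,0,0]
}}

```text
time_s: 8.9
tool_pos: [0.5365, 0.1251, 0.0634]
eef_rot: [[0.956, -0.295, -0.0], [-0.295, -0.956, 0.0], [-0.0, -0.0, -1.0]]
force: [-0.1, 1.6, -2.6]
finger_gap: 0.0395
```

```bash
python3 rel.py .536 .125 .062 -17.1; python3 - <<'E'
from h import *
c=cam('side'); u,v=map(int,proj(c,(.59,.14,.035))); im=c['color'][v-30:v+30,u-40:u+40,::-1]
cv2.imwrite('pics/s4.png',cv2.resize(im,None,fx=8,fy=8,interpolation=cv2.INTER_CUBIC))
E
```

```text
t 8.9 pos [0.5365 0.1251 0.0634] yaw -17.15 q [  6.9  36.4  97.8   0.   45.8 114.1] F [-0.1  1.6 -2.6] T [0.33 0.08 0.09] gap 0.03947654392478699
shift [-0.0004  0.0003  0.0014] turn_z -0.0009
```

View pics/s4.png

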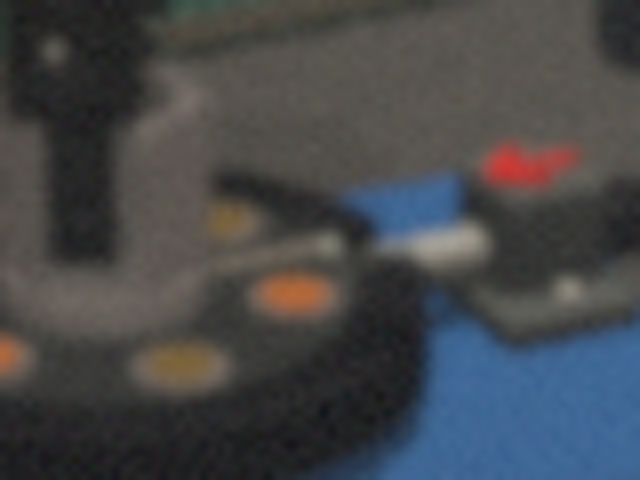

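The side view shows the notch and white line at about (330,240) facing the pin, whose tip seems to be entering at about (380,245). A small further turn will show whether it is blocked.

Call:
{"op": "apply_moves", "data": {
  "series": [0,0,0.006,0,0,0,0,0,0,0.012,0,0,0,0,0,0,0.018,0,0,0,0,0,0,0.018,0,0,0,0]
}}

```text
time_s: 9.45
tool_pos: [0.5363, 0.1257, 0.0634]
eef_rot: [[0.95, -0.312, -0.0], [-0.312, -0.95, 0.001], [-0.001, -0.001, -1.0]]
force: [-1.3, 9.1, -1.9]
finger_gap: 0.0393
```

```bash
python3 rel.py .536 .125 .062 -17.1
```

```text
t 9.45 pos [0.5363 0.1257 0.0634] yaw -18.17 q [6.900e+00 3.640e+01 9.780e+01 1.000e-01 4.580e+01 1.151e+02] F [-1.3  9.1 -1.9] T [1.88 0.32 0.65] gap 0.03926141411646777
shift [-0.0001  0.0007  0.0014] turn_z -0.0187
```

Call:
{"op": "apply_moves", "data": {
  "series": [0,0,0.006,0,0,0,0,0,0,0.012,0,0,0,0,0,0,0.012,0,0,0,0]
}}

```text
time_s: 9.82
tool_pos: [0.5362, 0.1261, 0.0634]
eef_rot: [[0.946, -0.323, -0.0], [-0.323, -0.946, 0.001], [-0.001, -0.001, -1.0]]
force: [-3.8, 15.1, -1.0]
finger_gap: 0.039
```

```bash
python3 rel.py .536 .125 .062 -17.1; python3 - <<'E'
from h import *
c=cam('side'); u,v=map(int,proj(c,(.59,.14,.035))); im=c['color'][v-30:v+30,u-40:u+40,::-1]
cv2.imwrite('pics/s5.png',cv2.resize(im,None,fx=8,fy=8,interpolation=cv2.INTER_CUBIC))
E
```

```text
t 9.825 pos [0.5362 0.1261 0.0634] yaw -18.84 q [7.000e+00 3.640e+01 9.780e+01 1.000e-01 4.590e+01 1.158e+02] F [-3.8 15.1 -1. ] T [2.89 0.55 1.  ] gap 0.039015865160211244
shift [0.0002 0.0011 0.0014] turn_z -0.0304
```

View pics/s5.png

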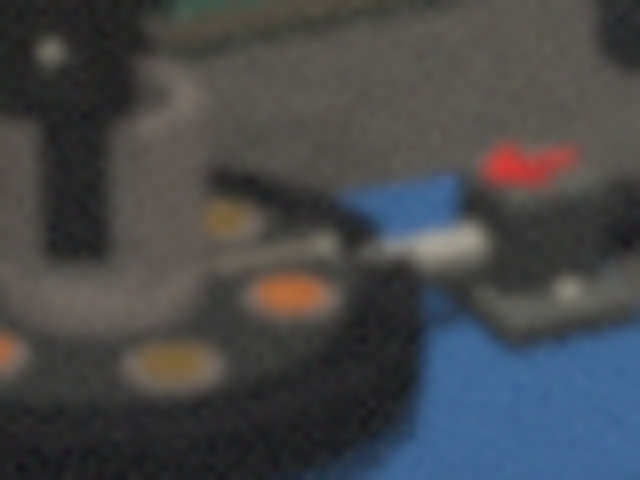

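Force (15 N) and torque (1 N m) rise against further turning, so the pin blocks the wheel. I'll turn back to the unloaded angle and let go.

Call:
{"op": "apply_moves", "data": {
  "series": [0,0,-0.015,0,0,0,0,0,0,-0.03,0,0,0,0,0,0,-0.04,0,0,0,0,0,0,-0.04,0,0,0,0,0,0,-0.04,0,0,0,0]
}}

```text
time_s: 10.5
tool_pos: [0.5366, 0.1249, 0.0634]
eef_rot: [[0.958, -0.286, 0.0], [-0.286, -0.958, -0.0], [0.0, 0.0, -1.0]]
force: [0.6, -0.4, -3.0]
finger_gap: 0.0391
```

```bash
python3 rel.py .536 .125 .062 -17.1
```

```text
t 10.5 pos [0.5366 0.1249 0.0634] yaw -16.59 q [  6.9  36.4  97.8  -0.   45.8 113.5] F [ 0.6 -0.4 -3. ] T [-0.05  0.04 -0.02] gap 0.03909792993300467
shift [-0.0006  0.      0.0014] turn_z 0.0088
```

Call:
{"op": "apply_moves", "data": {
  "series": [0,0,0,0,0,0,0.5,0,0,0,0,0,0,0.7,0,0,0,0,0,0,1,0,0,0,0,0,0,1,0,0,0,0,0,0,1,0,0,0,0,0,-0.02,1,0,0,0,0,0,-0.05,1,0,0,0,0,0,-0.09,1,0,0,0,0,0,-0.13,1,0,0,0,0,0,-0.15,1]
}}

```text
time_s: 11.75
tool_pos: [0.5371, 0.1251, 0.2156]
eef_rot: [[0.958, -0.285, 0.002], [-0.285, -0.958, 0.0], [0.002, -0.001, -1.0]]
force: [-0.2, -0.0, -0.1]
finger_gap: 0.0857
```

```bash
python3 rel.py .33 -.2 .25 -17.1
```

```text
t 11.75 pos [0.5371 0.1251 0.2156] yaw -16.57 q [  6.9  24.2  89.9   0.   65.8 113.5] F [-0.2 -0.  -0.1] T [ 0.02  0.02 -0.01] gap 0.08568680652556351
shift [-0.1057  0.3706 -0.0351] turn_z 0.0092
```

Free of the wheel. I'll move the arm aside so the top camera can check.

Call:
{"op": "apply_moves", "data": {
  "series": [0,0,0,-0.0106,0.037,-0.003,1,0,0,0,-0.0212,0.074,-0.006,1,0,0,0,-0.0318,0.111,-0.009,1,0,0,0,-0.0424,0.148,-0.012,1,0,0,0,-0.053,0.185,-0.015,1,0,0,0,-0.0636,0.222,-0.018,1,0,0,0,-0.0742,0.259,-0.021,1,0,0,0,-0.0848,0.296,-0.024,1,0,0,0,-0.0954,0.333,-0.027,1,0,0,0,-0.106,0.37,-0.03,1]
}}

```text
time_s: 13.0
tool_pos: [0.3286, -0.2003, 0.2436]
eef_rot: [[0.958, -0.285, 0.0], [-0.285, -0.958, -0.0], [0.0, 0.0, -1.0]]
force: [0.2, -0.4, -0.7]
finger_gap: 0.0856
```

```bash
python3 - <<'E'
from h import *
c=cam('top'); im=c['color']
cv2.imwrite('pics/t6.png',cv2.resize(im[170:320,160:360,::-1],None,fx=4,fy=4,interpolation=cv2.INTER_CUBIC))
P=cloud(c); m=(P[...,2]>.033)&(P[...,2]<.039)&(np.hypot(P[...,0]-.536,P[...,1]-.125)<.066)&(np.hypot(P[...,0]-.536,P[...,1]-.125)>.03)
Q=P[m]; co=np.linalg.lstsq(np.c_[Q[:,:2]-[.536,.125],np.ones(len(Q))],Q[:,2],rcond=None)[0]; print('plane tilt, z',co)
E
```

```text
plane tilt, z [ 0.0008299  -0.00107037  0.03614608]
```

View pics/t6.png

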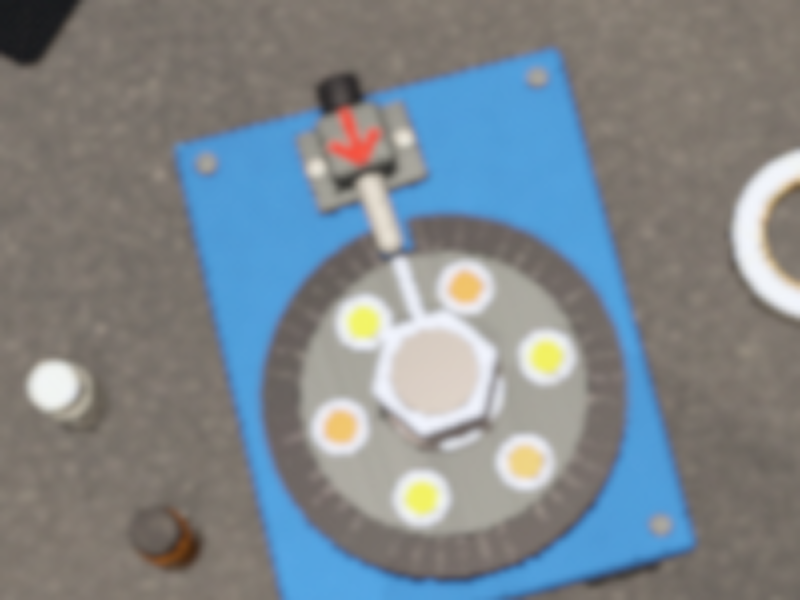

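The pin at (390,240) sits deep in the notch, its black pull-knob is drawn in against the bracket, and the white line runs on from the pin. The vials and tape are where they were. Handing in.

```bash
python3 -c "from rig import r; print(r.finish_job())"
```

```text
the job is handed in; nothing more can be done
None
```

I gripped the hex knob and turned the wheel about 110° clockwise, slowly over the last few degrees, until the plunger dropped into the notch. Then I unloaded the grip, let go, backed the arm away and handed the job in at about 13 s; it reports no verdict.

**Plunger:**
- Turning on past the notch was blocked, with about 15 N and 1 N m pushing back. Turned back, both fell to nearly zero.
- The last top picture shows the pin deep in the notch and its black pull-knob drawn in against the bracket. I could not read the plunger travel directly, so the 9 mm is judged from that picture and the blocked turn.

**Wheel:** its measured top is 36.1 mm above the desk, which puts the underside at about 20 mm. Tilt is about 0.001 rad.

**Surroundings:** the gripper was clear of everything, and the vials and tape roll look unmoved. I judged that by eye and did not re-measure them.

No check failed or disagreed. The one thing out of the ordinary was a brief 11 N upward force on the gripper while it closed on the knob, which I eased by raising the arm 1 mm.

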